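# Find the pivoted flap in the counter's cable trunking and push it open

### The job

One of the four identical lids of the cable trunking on the counter is a pivoted flap over the sockets, the others are clipped-down blanks: press the black-ribbed ends of the lids to find the one that rocks. Tip that one by its ribbed end, then push its raised plain end over until the flap stands fully open against its stop, and leave it standing. It is all pressing and pushing, nothing is to be picked up: leave the mug, tape roll, stapler and glue bottle where they are.

Things in the scene. Friction and masses are not known exactly. Their poses are not given: they have to be found in the camera images.
- trunking: dark steel cable trunking fixed to the counter, 180 mm deep (its x) by 400 long (its y) by 90 high, hollow; origin at the centre of its underside. Its x axis points away from the robot within about 15 degrees, z up. Four identical flat aluminium lids lie side by side in its top, flush with the rim. Under their plain ends, inside, runs a socket strip 31 mm high; under the ribbed ends is only the floor
- lids_mid (a point): centre of the row of lids, on their top faces, 90 mm above the counter, axes as the trunking. Each lid is 140 mm along x (from -70 to +70), 84 along y, 6 thick; lid centres at y = +132, +44, -44, -132. The end of each lid away from the robot has six black ribs across it (1 mm high, x = +35 to +65); the end nearer the robot is plain. Three lids are rigid blanks; one, any of the four, is the flap
- flap_pivot (a point): point on the line along y, 15 mm beyond the lids' middle and 8 mm below their top faces, on which the flap turns wherever it sits in the row: 55 mm from its ribbed edge, 85 mm from its plain edge. Ribbed end pressed down: the plain end rises and swings over away from the robot. Pressing the plain end of a closed lid moves nothing
- flap (a joint): opening angle of the flap: 0 closed and flush, 1.57 plain end straight up (its edge then about 167 mm above the counter), 1.75 rad at the open stop. The hinge is stiff and holds the flap at any angle; about 3 N on the ribs tips it, 1 to 4 N on the raised end pushes it over. The number does not tell which lid is the flap, but moves when that one is pressed
- mug: blue mug, 75 mm high, 74 mm across, standing on the counter on the far side of the trunking; origin at the centre of its underside
- tape: yellow roll of tape lying flat on the counter on the robot's side of the trunking, 92 mm across, 24 mm high; origin at the centre of its underside
- stapler: red and black stapler, 145 x 36 x 48 mm, on the counter on the far side of the trunking; origin at the centre of its underside
- glue: white glue bottle with an orange cap, 42 mm across, 72 mm high, standing on the counter off the trunking's +y end; origin at the centre of its underside
- lid1_ribs (a point): point on the top face of the first lid counted from the trunking's +y end, in the middle of its ribbed end across the lid, 35 mm beyond the pivot line and 20 mm short of the ribbed edge; it is fixed to the trunking, has its axes, and does not move with the lid
- lid2_ribs (a point): point on the top face of the second lid counted from the trunking's +y end, in the middle of its ribbed end across the lid, 35 mm beyond the pivot line and 20 mm short of the ribbed edge; it is fixed to the trunking, has its axes, and does not move with the lid
- lid3_ribs (a point): point on the top face of the third lid counted from the trunking's +y end, in the middle of its ribbed end across the lid, 35 mm beyond the pivot line and 20 mm short of the ribbed edge; it is fixed to the trunking, has its axes, and does not move with the lid
- lid4_ribs (a point): point on the top face of the fourth lid counted from the trunking's +y end, in the middle of its ribbed end across the lid, 35 mm beyond the pivot line and 20 mm short of the ribbed edge; it is fixed to the trunking, has its axes, and does not move with the lid

How it is judged:
By the outcome, as a careful person would: the job done as asked, in the order asked, and still so for the second after the job is handed in, with the robot touching nothing.
It also fails if it takes over 45 s, if anything falls off the work surface, if the arm or the gripper's body presses on something with over 40 N, if the wrist force passes 120 N, or if a joint passes its speed limit or range.

### The arm

A 7-joint arm with a two-finger parallel gripper is mounted at the origin on the work surface. World frame = base frame: x ahead of the robot, y to its left, z up, the work surface at z = 0. Lengths are in m, angles in rad, forces in N, time in s.
With the tool pointing down it reaches from about 0.4 to 0.85 m from the base axis. Payload 4.5 kg.
Tool frame: the origin (TCP) lies at the very end of the fingers, on their centre line; the grasp point (between the pads) lies 19 mm behind it; z points along the fingers, x is the direction in which the jaws open and shut, and the axes are right-handed (so a half turn about z gives the same grasp; the last joint's range is limited). The gripper opens to 88 mm and grips with 3 to 60 N. Pads are 18 mm wide; open, the fingers measure 123 mm over their backs; the gripper's body (75 mm by 187 mm) begins 45 mm behind the grasp point.
Start: joints at [1.341, 0.689, -0.195, 1.565, 0.157, 0.902, -0.215], TCP at [0.163, -0.603, 0.239] pointing down, gripper open.
Joint ranges: [-3.01, 3.01], [-0.46, 2.08], [-1.47, 1.51], [0.13, 2.56], [-1, 4.14], [0.04, 2.09], [-2.66, 2.66]. Speed limits (rad/s): [2.57, 2.57, 3.14, 3.14, 3.14, 3.14, 3.14].

### API

Orientations are given as a unit quaternion [x, y, z, w].
In Python, from bench import manip gives the robot as it stands.
- The arm moves only by the shell command python3 -m pendant 'ROWS' [FORCE]. ROWS is JSON, a list of rows, each a list of 3 entries, a list of its own where there are three numbers: the closure, from 0 (fully open) to 1 (shut), then the shift along the tool's x, y, z in units of 0.2 m (1.0 is 0.2 m), then the turn about the tool's z in units of 360 degrees (1.0 is 360 degrees). A call has 1 to 8 rows; each row shifts and turns the commanded pose from where the row before left it, along the tool's axes as they then stand; what a row does not reach is not made up. A row lasts 1/12 s, in which the tool goes at most 41.7 mm and 7.16 degrees, less where a joint would pass 70% of its speed; a pose out of reach is approached as far as the arm can. A call with a number of a shift or a turn outside -1 to 1 is refused whole. A call with a gripper value outside its range is refused whole. The fingers move at their own pace and stop on an object; FORCE is the grip in N (left out, the last holds). Time passes only in rows, so rows that do not move let the fingers close. It gives the time, the measured TCP pose, the force and the opening at its end, in the units of the state.
- manip.sense(): the state, without advancing time (a new reading comes with each control period).
- manip.capture(name): name is "scene" or "top" or "wrist"; returns a dict with "img" (384x512x3 uint8, blue, green, red), "z_map" (384x512 float32, m along the optical axis (not along the pixel's ray), 0 where there is no reading), "intrinsics" (3x3 intrinsics, pixels), "pose" (4x4, takes a point from camera to world coordinates). Camera axes: x right, y down, z forward; pixel columns grow to the right and rows downward; lengths in m; the calibration is good to about 2 mm. A picture is of the moment at which its call begins.
- manip.job_done(): hands the job in, once; it reports no verdict.
The state is a dict: "t": time; "joint_pos": joint angles; "qvel": joint speeds; "joint_efforts": joint torques, N m; "tool_pos": TCP position; "ee_rot": TCP orientation; "force": force on the tool from outside, world axes, zero at the start; "ft_torque": the same for the moment, N m; "opening": finger opening in m.
Only numpy, scipy, OpenCV 4.12 (cv2) and the standard library are available. Lean on these libraries where they do the work, as an engineer would, in place of code of your own. Each camera call takes 0.05 s, during which the arm holds its last target.

## Working session

There is one attempt and no reset: what is moved stays moved. The work goes in short steps, Python scripts to look and compute and a shell command to move; the robot and the scene stay as the last step left them, time stands still between calls to the robot, and variables do not carry over. Pictures are saved under pics/ and viewed, and the job is handed in when it is done.

```bash
mkdir -p pics; ls; python3 - <<'E'
from bench import manip
import cv2,numpy as np
s=manip.sense()
for k in s: print(k,np.round(s[k],3))
for n in("scene","top"):
    c=manip.capture(n);cv2.imwrite(f"pics/{n}0.png",c["img"]);np.savez(f"{n}0.npz",**c)
    print(n,c["intrinsics"].tolist(),np.round(c["pose"],3).tolist())
E
```

```text
pics
t 0.0
joint_pos [ 1.341  0.69  -0.195  1.566  0.157  0.903 -0.215]
qvel [ 0.001 -0.    -0.    -0.002  0.001 -0.    -0.001]
joint_efforts [-0.0000e+00 -5.2756e+01 -1.2670e+00 -1.5343e+01 -5.3000e-02  6.0000e-03
  0.0000e+00]
tool_pos [ 0.163 -0.603  0.238]
ee_rot [ 0.794 -0.608 -0.001 -0.   ]
force [-0.433 -0.871 -0.308]
ft_torque [ 0.028 -0.012 -0.016]
opening 0.088
scene [[385.90621105779053, 0.0, 255.53910950868098], [0.0, 385.90621105779053, 185.50548697856334], [0.0, 0.0, 1.0]] [[0.753, 0.333, -0.567, 1.097], [0.658, -0.376, 0.653, -0.512], [0.005, -0.865, -0.502, 0.534], [0.0, 0.0, 0.0, 1.0]]
top [[481.54879355733095, 0.0, 252.56081654614383], [0.0, 481.54879355733095, 188.20064379760151], [0.0, 0.0, 1.0]] [[0.028, -0.994, 0.109, 0.472], [-1.0, -0.028, 0.005, 0.031], [-0.002, -0.109, -0.994, 1.242], [0.0, 0.0, 0.0, 1.0]]
```

View pics/scene0.png

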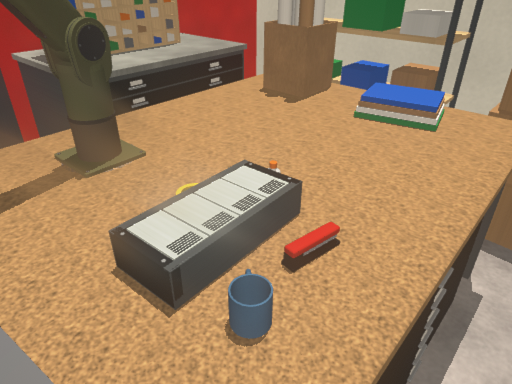

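View pics/top0.png

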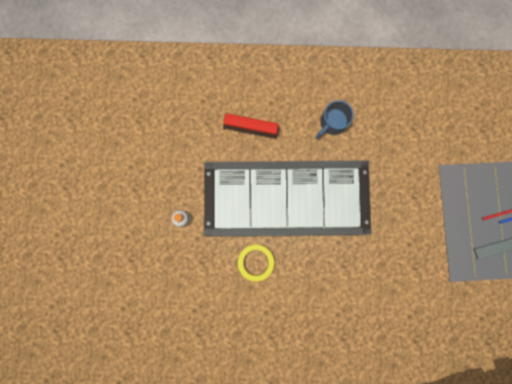

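Scene view: the trunking runs diagonally from about (120,240) to (300,180), with the ribs on the side facing the camera. Top view: the lids span columns 214–361 and rows 167–229, ribs at the top (far side). The mug is at (337,117), stapler at (250,125), tape at (256,263) and glue at (180,218).

```bash
cat > h.py <<'E'
import numpy as np,cv2
def ray(c,uv,z):
    K=c["intrinsics"];P=c["pose"]
    uv=np.atleast_2d(uv).astype(float)
    d=np.c_[(uv[:,0]-K[0,2])/K[0,0],(uv[:,1]-K[1,2])/K[1,1],np.ones(len(uv))]@P[:3,:3].T
    return P[:3,3]+d*((z-P[2,3])/d[:,2])[:,None]
E
python3 - <<'E'
from h import *
c=np.load("top0.npz");img=c["img"].astype(int)
sub=np.zeros(img.shape[:2],bool);sub[155:242,198:376]=1
hsv=cv2.cvtColor(c["img"],cv2.COLOR_BGR2HSV).astype(int)
m=(hsv[...,2]>150)&(hsv[...,1]<60)&sub
m=cv2.morphologyEx(m.astype(np.uint8),cv2.MORPH_CLOSE,np.ones((5,5)))
ys,xs=np.nonzero(m); P=ray(c,np.c_[xs,ys],0.09)[:,:2].astype(np.float32)
r=cv2.minAreaRect(P);print("lids",r)
# outline of trunking: non-wood (low sat)
m2=((hsv[...,1]<90)&sub).astype(np.uint8);m2=cv2.morphologyEx(m2,cv2.MORPH_OPEN,np.ones((3,3)))
ys,xs=np.nonzero(m2);P2=ray(c,np.c_[xs,ys],0.09)[:,:2].astype(np.float32);print("trunk",cv2.minAreaRect(P2))
# depth height
ys,xs=np.nonzero(m);K=c["intrinsics"];z=c["z_map"][ys,xs]
X=np.c_[(xs-K[0,2])/K[0,0]*z,(ys-K[1,2])/K[1,1]*z,z]@c["pose"][:3,:3].T+c["pose"][:3,3]
print("height",np.median(X[:,2]),X[:,:2].min(0),X[:,:2].max(0))
ctr=np.array(r[0]);e=cv2.boxPoints(r);print(e)
# objects
for n,(u,v),zz in(("mug",(337,117),.075),("stap",(250,125),.048),("tape",(256,263),.024),("glue",(180,218),.072)):print(n,ray(c,(u,v),zz).round(3))
cv2.imwrite("pics/m.png",cv2.resize(np.hstack([c["img"][150:245,195:380],cv2.merge([m*255]*3)[150:245,195:380]]),None,fx=2,fy=2))
# scene check
c=np.load("scene0.npz");print(ray(c,[(247,165),(301,181),(116,234),(173,292)],.09).round(3))
E
```

```text
lids ((0.5770540237426758, -0.04341380298137665), (0.14246615767478943, 0.3796378970146179), 2.133971929550171)
trunk ((0.5768353343009949, -0.044706106185913086), (0.18189284205436707, 0.397036612033844), 2.1536738872528076)
height 0.08900865131955793 [ 0.47181053 -0.23444395] [0.66622495 0.14634161]
[[ 0.49880219  0.14362106]
 [ 0.5129385  -0.23575357]
 [ 0.65530586 -0.23044866]
 [ 0.64116955  0.14892596]]
mug [[ 0.783 -0.166  0.075]]
stap [[0.763 0.049 0.048]]
tape [[0.417 0.024 0.024]]
glue [[0.522 0.212 0.072]]
[[ 0.512  0.129  0.09 ]
 [ 0.661  0.152  0.09 ]
 [ 0.519 -0.245  0.09 ]
 [ 0.716 -0.267  0.09 ]]
```

View pics/m.png

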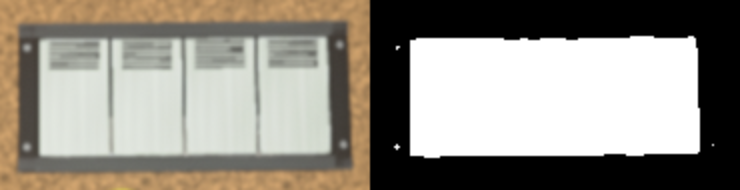

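Trunking centre ≈ (0.577, −0.045), yaw ≈ +2.1°. The measured size of 182×397 mm and height of 89 mm both match the given values. I'll align the jaws with the row, close the fingers and approach.

```bash
python3 -m pendant '[[1,[0,0,0],0.018],[1,[0,0,0],0.018],[1,[-0.12,-0.15,0],0],[1,[-0.12,-0.15,0],0],[1,[-0.12,-0.15,0],0],[1,[-0.12,-0.15,0],0],[1,[-0.12,-0.15,0],0],[1,[-0.12,-0.15,0],0]]' 10; python3 -m pendant '[[1,[-0.12,-0.15,0],0],[1,[-0.12,-0.15,0],0],[1,[-0.12,-0.15,0],0],[1,[-0.12,-0.15,0],0],[1,[-0.12,-0.15,0],0],[1,[-0.12,-0.15,0],0],[1,[0,0,0],0]]'
cat > w.py <<'E'
from bench import manip
import numpy as np
from scipy.spatial.transform import Rotation as R
s=manip.sense();p=np.array(s["tool_pos"]);Rm=R.from_quat(s["ee_rot"]).as_matrix()
c=np.array([.577,-.0447,.09]);th=np.radians(2.14);T=np.array([[np.cos(th),-np.sin(th),0],[np.sin(th),np.cos(th),0],[0,0,1]])
print("t",s["t"],"trunk-frame mm",((p-c)@T*1000).round(1),"F",np.round(s["force"],1),"toolx in trunk",(T.T@Rm[:,0]).round(3),"toolz",(T.T@Rm[:,2]).round(3),"open",s["opening"])
for i,y in enumerate((.132,.044,-.044,-.132)):
    print("to lid",i+1,"at +20mm, tool units",((c+T@np.array([.05,y,.02])-p)@Rm/0.2).round(3))
E
python3 w.py
```

```text
t: 0.77
tool_pos: [0.3384, -0.4511, 0.2384]
ee_rot: [0.72, -0.694, -0.0, -0.0]
force: [0.2, -0.4, -0.6]
opening: 0.0365
t: 1.35
tool_pos: [0.5195, -0.2928, 0.2384]
ee_rot: [0.725, -0.689, 0.0, -0.004]
force: [1.3, 1.2, 0.0]
opening: 0.0002
t 1.35 trunk-frame mm [ -66.7 -245.8  148.4] F [1.3 1.2 0. ] toolx in trunk [ 0.014 -1.    -0.006] toolz [ 0.006  0.006 -1.   ] open 0.00022230769783489825
to lid 1 at +20mm, tool units [-1.877 -0.605  0.656]
to lid 2 at +20mm, tool units [-1.437 -0.599  0.654]
to lid 3 at +20mm, tool units [-0.997 -0.593  0.651]
to lid 4 at +20mm, tool units [-0.558 -0.587  0.649]
```

```bash
python3 -m pendant '[[1,[-0.14,-0.147,0],0],[1,[-0.14,-0.147,0],0],[1,[-0.14,-0.147,0],0],[1,[-0.14,-0.147,0],0],[1,[0,0,0.2],0],[1,[0,0,0.2],0],[1,[0,0,0.2],0],[1,[0,0,0],0]]';python3 -m pendant '[[1,[0,0,0],0]]'; python3 w.py
```

```text
t: 2.02
tool_pos: [0.6189, -0.1839, 0.1104]
ee_rot: [0.721, -0.693, -0.007, 0.004]
force: [-0.7, 0.2, -0.8]
opening: 0.0009
t: 2.1
tool_pos: [0.6233, -0.1855, 0.1169]
ee_rot: [0.72, -0.694, -0.002, 0.001]
force: [-0.1, -0.2, 0.5]
opening: 0.0005
t 2.1 trunk-frame mm [  41.1 -142.4   26.9] F [-0.1 -0.2  0.5] toolx in trunk [ 0.    -1.    -0.001] toolz [-0.005  0.001 -1.   ] open 0.00048272692068628985
to lid 1 at +20mm, tool units [-1.372 -0.045  0.036]
to lid 2 at +20mm, tool units [-0.932 -0.045  0.036]
to lid 3 at +20mm, tool units [-0.492 -0.045  0.035]
to lid 4 at +20mm, tool units [-0.052 -0.045  0.034]
```

```bash
python3 -m pendant '[[1,[-0.05,-0.045,0.05],0],[1,[0,0,0.03],0],[1,[0,0,0],0],[1,[0,0,0],0]]'; python3 w.py|head -1;  python3 -m pendant '[[1,[0,0,0.03],0],[1,[0,0,0],0]]';python3 -m pendant '[[1,[0,0,0.02],0],[1,[0,0,0],0]]'; python3 w.py
```

```text
t: 2.43
tool_pos: [0.6347, -0.1751, 0.104]
ee_rot: [0.721, -0.693, 0.001, -0.001]
force: [0.6, -0.5, -0.3]
opening: 0.0005
t 2.4333 trunk-frame mm [  52.8 -132.5   14. ] F [ 0.6 -0.5 -0.3] toolx in trunk [ 0.001 -1.     0.   ] toolz [ 0.002 -0.    -1.   ] open 0.0005253660494130419
t: 2.6
tool_pos: [0.6335, -0.1758, 0.0966]
ee_rot: [0.72, -0.694, 0.0, 0.0]
force: [-0.3, 0.2, 1.6]
opening: 0.0004
t: 2.77
tool_pos: [0.6334, -0.1755, 0.0922]
ee_rot: [0.72, -0.694, -0.0, 0.0]
force: [0.1, 0.2, -0.2]
opening: 0.0009
t 2.7667 trunk-frame mm [  51.4 -132.9    2.2] F [ 0.1  0.2 -0.2] toolx in trunk [-0. -1. -0.] toolz [-0.001  0.    -1.   ] open 0.0009108665036598309
to lid 1 at +20mm, tool units [-1.324  0.007 -0.089]
to lid 2 at +20mm, tool units [-0.884  0.007 -0.089]
to lid 3 at +20mm, tool units [-0.444  0.007 -0.089]
to lid 4 at +20mm, tool units [-0.004  0.007 -0.089]
```

```bash
for i in 1; do python3 -m pendant '[[1,[0,0,0.01],0],[1,[0,0,0],0]]'; python3 -m pendant '[[1,[0,0,0.01],0],[1,[0,0,0],0]]'; python3 -m pendant '[[1,[0,0,0.01],0],[1,[0,0,0],0]]'; done; python3 w.py|head -1
```

```text
t: 2.93
tool_pos: [0.6339, -0.1756, 0.0907]
ee_rot: [0.72, -0.694, 0.0, -0.0]
force: [0.2, 0.1, -0.5]
opening: 0.0006
t: 3.1
tool_pos: [0.634, -0.1756, 0.0905]
ee_rot: [0.72, -0.694, 0.0, -0.0]
force: [-3.3, 0.3, 11.7]
opening: 0.0005
t: 3.27
tool_pos: [0.634, -0.1756, 0.0905]
ee_rot: [0.72, -0.694, 0.001, -0.0]
force: [-6.8, 2.5, 24.4]
opening: 0.0004
t 3.2667 trunk-frame mm [  52.1 -132.9    0.5] F [-6.8  2.5 24.4] toolx in trunk [-0.    -1.     0.001] toolz [ 0.001 -0.001 -1.   ] open 0.0004138526865808905
```

Lid 4 is rigid: 24 N on it with no movement. On to lid 3.

```bash
python3 -m pendant '[[1,[0,0,-0.1],0],[1,[-0.147,0,0],0],[1,[-0.147,0,0],0],[1,[-0.147,0,0],0],[1,[0,0,0.02],0],[1,[0,0,0],0],[1,[0,0,0],0]]'; python3 w.py;python3 -m pendant '[[1,[0,0,0.04],0],[1,[0,0,0],0],[1,[0,0,0],0]]';python3 -m pendant '[[1,[0,0,0.01],0],[1,[0,0,0],0]]';python3 w.py|head -1
```

```text
t: 3.85
tool_pos: [0.6303, -0.0881, 0.1025]
ee_rot: [0.72, -0.694, 0.0, 0.001]
force: [0.0, -0.8, 0.8]
opening: 0.0005
t 3.85 trunk-frame mm [ 51.6 -45.3  12.5] F [ 0.  -0.8  0.8] toolx in trunk [ 0.    -1.     0.001] toolz [-0.001 -0.001 -1.   ] open 0.0004972582558869599
to lid 1 at +20mm, tool units [-0.887  0.008 -0.038]
to lid 2 at +20mm, tool units [-0.447  0.008 -0.038]
to lid 3 at +20mm, tool units [-0.007  0.008 -0.037]
to lid 4 at +20mm, tool units [ 0.433  0.008 -0.037]
t: 4.1
tool_pos: [0.6299, -0.0888, 0.094]
ee_rot: [0.72, -0.694, -0.0, 0.001]
force: [-0.4, 0.7, 0.0]
opening: 0.0003
t: 4.27
tool_pos: [0.6303, -0.0878, 0.0924]
ee_rot: [0.72, -0.694, -0.0, 0.0]
force: [0.1, 0.2, -1.2]
opening: 0.0006
t 4.2667 trunk-frame mm [ 51.7 -45.1   2.4] F [ 0.1  0.2 -1.2] toolx in trunk [-0.001 -1.     0.   ] toolz [-0. -0. -1.] open 0.0005924337308987525
```

```bash
python3 -m pendant '[[1,[0,0,0.01],0],[1,[0,0,0],0]]'; python3 -m pendant '[[1,[0,0,0.01],0],[1,[0,0,0],0]]'; python3 w.py|head -1
```

```text
t: 4.43
tool_pos: [0.6306, -0.0874, 0.0906]
ee_rot: [0.72, -0.694, 0.0, -0.0]
force: [-0.4, -0.6, -0.2]
opening: 0.0005
t: 4.6
tool_pos: [0.631, -0.0874, 0.0889]
ee_rot: [0.72, -0.694, 0.001, -0.0]
force: [0.8, 0.1, 1.5]
opening: 0.0003
t 4.6 trunk-frame mm [ 52.4 -44.7  -1.1] F [0.8 0.1 1.5] toolx in trunk [ 0. -1.  0.] toolz [ 0.001 -0.    -1.   ] open 0.0003465159932832698
```

```bash
python3 -m pendant '[[1,[0,0,0.015],0],[1,[0,0,0],0]]'; python3 -m pendant '[[1,[0,0,0.015],0],[1,[0,0,0],0]]'; python3 w.py|head -1; python3 -c "
from bench import manip;import cv2
for n in('scene','top'):cv2.imwrite(f'pics/{n}1.png',manip.capture(n)['img'])"
```

```text
t: 4.77
tool_pos: [0.6315, -0.0873, 0.0858]
ee_rot: [0.72, -0.694, 0.001, -0.001]
force: [1.8, -0.7, 2.1]
opening: 0.0007
t: 4.93
tool_pos: [0.6315, -0.0873, 0.0827]
ee_rot: [0.72, -0.694, 0.001, -0.001]
force: [2.7, 0.1, 1.8]
opening: 0.0001
t 4.9333 trunk-frame mm [ 52.9 -44.6  -7.3] F [2.7 0.1 1.8] toolx in trunk [ 0. -1.  0.] toolz [ 0.002 -0.    -1.   ] open 8.621621301160566e-05
```

View pics/scene1.png

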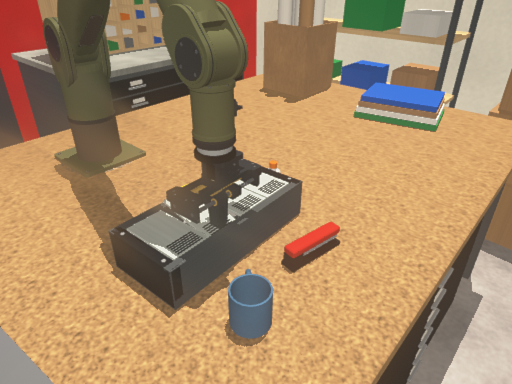

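Lid 3 is the flap: it gives under about 2–3 N, and the view shows the gripper over the third lid of the row. I'll press it to about 30 mm down.

```bash
python3 -m pendant '[[1,[0,0,0.03],0],[1,[0,0,0.03],0],[1,[0,0,0],0]]'; python3 -m pendant '[[1,[0,0,0.03],0],[1,[0,0,0.03],0],[1,[0,0,0],0]]'; python3 w.py|head -1; python3 -c "
from bench import manip;import cv2
cv2.imwrite('pics/scene2.png',manip.capture('scene')['img'])"
```

```text
t: 5.28
tool_pos: [0.629, -0.0872, 0.0691]
ee_rot: [0.72, -0.694, -0.001, 0.001]
force: [1.3, 0.2, 2.0]
opening: 0.0003
t: 5.53
tool_pos: [0.6296, -0.0871, 0.0571]
ee_rot: [0.72, -0.694, -0.001, 0.001]
force: [1.2, -0.5, 0.5]
opening: 0.0005
t 5.5333 trunk-frame mm [ 51.  -44.3 -32.9] F [ 1.2 -0.5  0.5] toolx in trunk [ 0. -1. -0.] toolz [-0.002  0.    -1.   ] open 0.00045346905076818834
```

View pics/scene2.png

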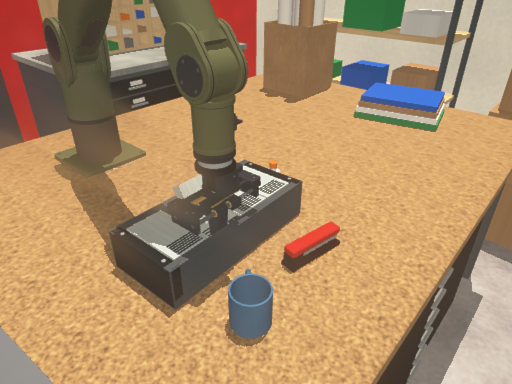

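The flap's plain end stands up behind the gripper at about (190,185). Next I lift clear, go over it to the robot's side and look.

```bash
python3 -m pendant '[[1,[0,0,-0.15],0],[1,[0,0,-0.2],0],[1,[0,0,-0.2],0],[1,[0,0,-0.2],0],[1,[0,0,0],0]]'; python3 -m pendant '[[1,[0,0.18,0],0],[1,[0,0.18,0],0],[1,[0,0.18,0],0],[1,[0,0.18,0],0],[1,[0,0,0],0],[1,[0,0,0],0]]';python3 w.py|head -1; python3 -c "
from bench import manip;import cv2
cv2.imwrite('pics/scene3.png',manip.capture('scene')['img'])"
```

```text
t: 6.0
tool_pos: [0.6349, -0.0878, 0.2166]
ee_rot: [0.72, -0.694, 0.005, -0.004]
force: [0.7, -0.7, 0.5]
opening: 0.0004
t: 6.5
tool_pos: [0.4835, -0.0928, 0.2085]
ee_rot: [0.72, -0.694, -0.001, 0.001]
force: [0.5, 0.4, 0.2]
opening: 0.0006
t 6.5 trunk-frame mm [-95.2 -44.6 118.5] F [0.5 0.4 0.2] toolx in trunk [-0.001 -1.    -0.   ] toolz [-0.004  0.    -1.   ] open 0.0006138563728764915
```

View pics/scene3.png

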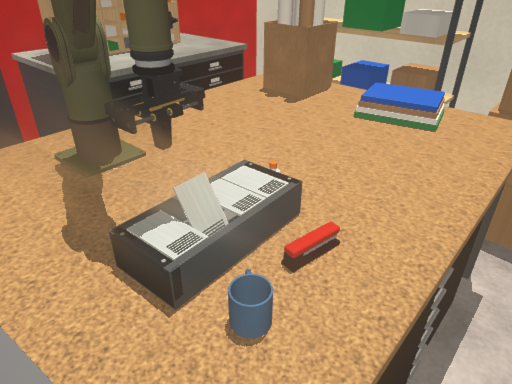

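The flap stays up at about 50°, its top edge near (196,178). I'll lower to 35 mm above the lids and push away from the robot.

```bash
python3 -m pendant '[[1,[0,0,0.14],0],[1,[0,0,0.14],0],[1,[0,0,0.135],0],[1,[0,-0.1,0],0],[1,[0,-0.1,0],0],[1,[0,0,0],0]]';python3 w.py|head -1; python3 -m pendant '[[1,[0,-0.05,0],0],[1,[0,-0.05,0],0],[1,[0,0,0],0]]'; python3 -m pendant '[[1,[0,-0.05,0],0],[1,[0,-0.05,0],0],[1,[0,0,0],0]]';python3 w.py|head -1
```

```text
t: 7.05
tool_pos: [0.533, -0.0903, 0.125]
ee_rot: [0.721, -0.693, 0.002, -0.003]
force: [1.3, 0.2, -0.3]
opening: 0.0003
t 7.05 trunk-frame mm [-45.7 -43.9  35. ] F [ 1.3  0.2 -0.3] toolx in trunk [ 0.002 -1.    -0.   ] toolz [ 0.007  0.    -1.   ] open 0.0002514009043836669
t: 7.3
tool_pos: [0.5495, -0.09, 0.1255]
ee_rot: [0.721, -0.693, 0.001, -0.001]
force: [0.6, 0.1, 0.3]
opening: 0.0004
t: 7.55
tool_pos: [0.5687, -0.0894, 0.1257]
ee_rot: [0.72, -0.693, 0.001, -0.001]
force: [-0.5, -0.0, 0.7]
opening: 0.0006
t 7.55 trunk-frame mm [-10.  -44.3  35.7] F [-0.5 -0.   0.7] toolx in trunk [ 0.001 -1.     0.   ] toolz [ 0.003 -0.    -1.   ] open 0.0005991319970477782
```

```bash
python3 -m pendant '[[1,[0,-0.04,0],0],[1,[0,-0.03,0],0],[1,[0,0,0],0]]'; python3 -m pendant '[[1,[0,-0.03,0],0],[1,[0,0,0],0]]';python3 -m pendant '[[1,[0,-0.02,0],0],[1,[0,0,0],0],[1,[0,0,0],0]]';python3 w.py|head -1; python3 -c "
from bench import manip;import cv2
cv2.imwrite('pics/scene4.png',manip.capture('scene')['img'])"
```

```text
t: 7.8
tool_pos: [0.582, -0.089, 0.1258]
ee_rot: [0.72, -0.694, 0.001, -0.001]
force: [0.5, -0.5, -0.4]
opening: 0.0003
t: 7.97
tool_pos: [0.5873, -0.0888, 0.1257]
ee_rot: [0.72, -0.694, 0.0, -0.0]
force: [-0.1, 0.1, -0.9]
opening: 0.0006
t: 8.22
tool_pos: [0.5907, -0.0887, 0.1257]
ee_rot: [0.72, -0.694, 0.0, -0.0]
force: [0.0, -0.1, 0.1]
opening: 0.0005
t 8.2167 trunk-frame mm [ 12.1 -44.5  35.7] F [ 0.  -0.1  0.1] toolx in trunk [ 0. -1.  0.] toolz [ 0. -0. -1.] open 0.0004955325057854419
```

View pics/scene4.png

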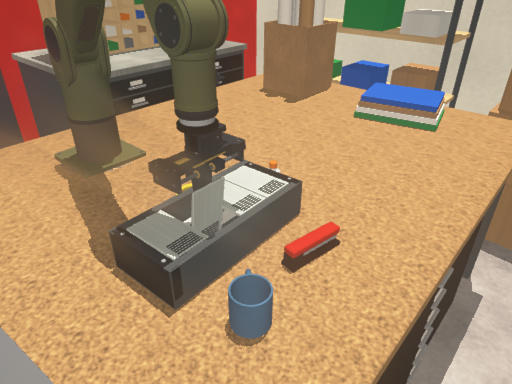

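The flap is about vertical, top edge near (207,185). The stop isn't felt yet, so I push on in small steps until force builds.

```bash
python3 -m pendant '[[1,[0,-0.02,0],0],[1,[0,0,0],0]]'; python3 -m pendant '[[1,[0,-0.02,0],0],[1,[0,0,0],0]]';python3 -m pendant '[[1,[0,-0.01,0],0],[1,[0,0,0],0]]';python3 w.py|head -1
```

```text
t: 8.43
tool_pos: [0.5937, -0.0887, 0.1255]
ee_rot: [0.72, -0.694, -0.001, 0.001]
force: [-2.8, -0.1, 1.1]
opening: 0.0004
t: 8.6
tool_pos: [0.5941, -0.0887, 0.1253]
ee_rot: [0.72, -0.694, -0.004, 0.004]
force: [-10.5, 0.3, 7.1]
opening: 0.0004
t: 8.77
tool_pos: [0.5942, -0.0887, 0.1253]
ee_rot: [0.72, -0.694, -0.005, 0.005]
force: [-13.8, -0.2, 10.7]
opening: 0.0002
t 8.7667 trunk-frame mm [ 15.6 -44.6  35.3] F [-13.8  -0.2  10.7] toolx in trunk [-0.001 -1.    -0.   ] toolz [-0.014  0.    -1.   ] open 0.00019677426874106167
```

The stop is reached: TCP x is 15.6 mm against 16 predicted, and force rises to 14 N with no motion. Retreat and check.

```bash
python3 -m pendant '[[1,[0,0.05,0],0],[1,[0,0.15,0],0],[1,[0,0.18,0],0],[1,[0,0.18,0],0],[1,[0,0,-0.2],0],[1,[0,0,-0.2],0],[1,[0,0,0],0],[1,[0,0,0],0]]'; python3 - <<'E'
from bench import manip
from h import *
for n in("scene","top"):
    c=manip.capture(n);cv2.imwrite(f"pics/{n}5.png",c["img"]);np.savez(f"{n}5.npz",**c)
a=cv2.imread("pics/scene5.png")[140:260,100:320];b=cv2.imread("pics/top5.png")[80:290,150:400]
cv2.imwrite("pics/z5.png",cv2.resize(a,None,fx=3,fy=3));cv2.imwrite("pics/zt5.png",cv2.resize(b,None,fx=3,fy=2.8))
c=np.load("scene5.npz");K=c["intrinsics"];P=c["pose"];th=np.radians(2.14);T=np.array([[np.cos(th),-np.sin(th),0],[np.sin(th),np.cos(th),0],[0,0,1]])
v,u=np.mgrid[0:384,0:512];z=c["z_map"]
X=np.stack([(u-K[0,2])/K[0,0]*z,(v-K[1,2])/K[1,1]*z,z],-1)@P[:3,:3].T+P[:3,3]
L=(X-[.577,-.0447,.09])@T
m=(z>0)&(abs(L[...,1]+.044)<.035)&(L[...,2]>.01)&(L[...,2]<.09)&(abs(L[...,0])<.06)
Q=L[m];f=np.polyfit(Q[:,2],Q[:,0],1);print(m.sum(),Q.min(0),Q.max(0),"lean rad past vertical",np.arctan(f[0]),"x at z=0",f[1])
E
python3 w.py|head -1
```

```text
t: 9.43
tool_pos: [0.4911, -0.0929, 0.2081]
ee_rot: [0.72, -0.694, 0.003, -0.002]
force: [-0.2, -0.0, 0.0]
opening: 0.0001
662 [ 0.02556943 -0.07893591  0.01003489] [ 0.03978614 -0.00901749  0.07515974] lean rad past vertical 0.16216154852773598 x at z=0 0.02566263865952596
t 9.5333 trunk-frame mm [-89.6 -44.5 115.7] F [ 0.  -0.3  0.1] toolx in trunk [ 0. -1.  0.] toolz [ 0.001 -0.    -1.   ] open 0.0004561958751372025
```

View pics/z5.png

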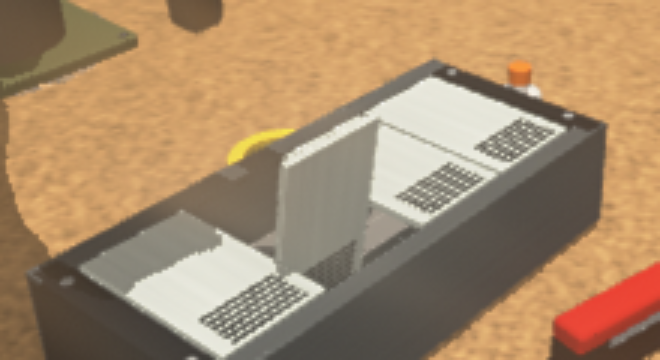

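View pics/zt5.png

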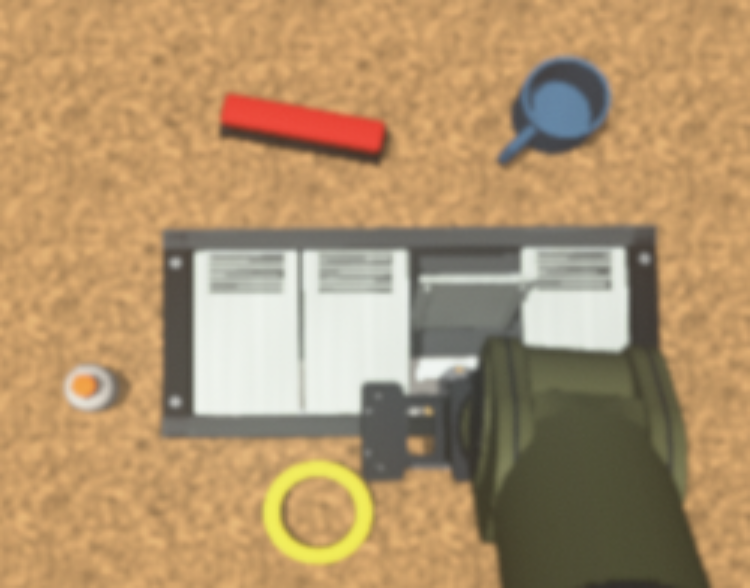

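The flap stands past vertical and other things are unmoved. The raw lean reads 0.162, i.e. 1.73 rad against 1.75, so I'll refine that fit by trimming edge pixels and correcting for camera tilt.

```bash
python3 - <<'E'
from h import *
c=np.load("scene5.npz");K=c["intrinsics"];P=c["pose"];th=np.radians(2.14);T=np.array([[np.cos(th),-np.sin(th),0],[np.sin(th),np.cos(th),0],[0,0,1]])
v,u=np.mgrid[0:384,0:512];z=c["z_map"]
X=np.stack([(u-K[0,2])/K[0,0]*z,(v-K[1,2])/K[1,1]*z,z],-1)@P[:3,:3].T+P[:3,3]
L=(X-[.577,-.0447,.09])@T
def nrm(m):
    Q=L[m];q=Q-Q.mean(0);s=np.linalg.svd(q,full_matrices=False);return s[2][2],s[1][2]/len(Q)**.5,len(Q)
for lo,hi in((.01,.07),(.015,.06),(.02,.065)):
    m=(z>0)&(abs(L[...,1]+.044)<.03)&(L[...,2]>lo)&(L[...,2]<hi)&(abs(L[...,0]-.03)<.03)
    n,r,k=nrm(m);print("flap lean",np.arctan2(-n[2]*np.sign(n[0]),abs(n[0])),r,k)
m=(z>0)&(abs(L[...,1]-.088)<.07)&(abs(L[...,2])<.01)&(abs(L[...,0]+.02)<.04)
n,r,k=nrm(m);n*=np.sign(n[2]);print("lid12 normal tilt x",n[0],r,k)
a=np.load("top0.npz")["img"];b=np.load("top5.npz")["img"]
d=cv2.absdiff(a,b).max(2)
for nme,(x,y,w,h) in dict(mug=(312,95,48,48),stap=(220,108,65,34),glue=(168,206,26,26),tape=(234,242,30,45)).items(): print(nme,d[y:y+h,x:x+w].mean(), (d[y:y+h,x:x+w]>40).sum())
E
```

```text
flap lean 0.18119292803832343 0.0006561580695264447 493
flap lean 0.18323479655358088 0.0006648990143381322 370
flap lean 0.18412752752881698 0.0006435665577616923 378
lid12 normal tilt x -0.0012624247641438312 0.0009144237037301654 766
mug 15.296440972222221 0
stap 16.421719457013573 0
glue 17.738165680473372 0
tape 17.46074074074074 0
```

The plane fit gives 1.57 + 0.18 = 1.75 rad, which is the open stop, and the other objects haven't moved. Handing in.

```bash
python3 -c "
from bench import manip
print(manip.sense()['t'],manip.job_done())"
```

```text
the job is handed in; nothing more can be done
9.5333 None
```

The flap is lid 3, and it now stands fully open against its stop. I handed the job in at 9.5 s with the arm clear of everything.

- **Finding it:** lid 4 did not move under 24 N, while lid 3 tipped at about 2–3 N. I did not need to press lids 1 and 2.
- **Opening it:** I pressed the ribbed end about 33 mm down, then pushed the raised plain end over from the robot's side. At the stop the force rose to about 14 N with no further motion, within a millimetre of the position I had worked out for it.
- **Last checks:** after the arm backed off, a plane fit to the depth image put the flap at about 1.75 rad, the stop angle. A rougher first line fit had read 1.73 rad, probably thrown off by pixels at the flap's edge. The before-and-after top views show the mug, tape roll, stapler and glue bottle where they were, and the force on the tool reads about zero.

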